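Walk the mould block round to the fence

ROBOT

A 6-joint arm with a two-finger parallel gripper is mounted at the origin on the work surface. World frame = base frame: x ahead of the robot, y to its left, z up, the work surface at z = 0. Lengths are in m, angles in rad, forces in N, time in s.
With the tool pointing down it reaches from about 0.375 to 0.825 m from the base axis. Payload 5.5 kg.
Tool frame: the origin (TCP) lies between the finger pads; the fingertips stand 14 mm ahead of it and the grasp point (between the pads) lies 5 mm behind it; z points along the fingers, y is the line along which they close (so a half turn about z gives the same grasp; the last joint's range is limited). The gripper opens to 85 mm and grips with 20 to 120 N. Pads are 22 mm wide; open, the fingers measure 114 mm over their backs; the gripper's body (76 mm by 85 mm) begins 54 mm behind the grasp point. The pads swing forward as they close: fully open they stand 13 mm farther back than shut.
Start: joints at [-1.342, 0.314, -0.047, 1.21, 0, 1.571], TCP at [0.136, -0.584, 0.245] pointing down, gripper open.
Joint ranges: [-2.67, 2.67], [-0.69, 1.73], [-1.03, 1.25], [-2.08, 2.16], [-1.42, 1.45], [-3.14, 3.14]. Speed limits (rad/s): [2.39, 2.39, 3.01, 3.14, 3.14, 3.14].

INTERFACE

Orientations are given as a rotation vector (axis times angle).
In Python, from station import manip gives the robot as it stands. The module is installed in compiled form; this text tells all that it offers. Calls block until the motion is done:
- manip.goto(position, orientation): joint-space move of the TCP to a pose.
- manip.line_to(position, rot=None, speed=0.15, contact_N=None): straight line of the TCP; rot=None keeps the orientation; speed is the mean speed in m/s. With contact_N (N) it stops when the force on the tool has changed by that much, and returns True; else False.
- manip.move_joints(angles): joint-space move.
- manip.command_gripper(opening, grasp_force=None): opening from 0.0 (shut) to 1.0 (fully open); grasp_force is the grip in N (None keeps the last); returns when the fingers have stopped.
- manip.hold(seconds).
- manip.ik(position, orientation): joint angles nearest the present ones, or None.
- manip.get_obs(): the state.
- manip.snapshot(name): name is "side" or "top"; returns a dict with "img" (420x560x3 uint8, blue, green, red), "fx", "fy", "cx", "cy" (pixels), "origin" and "attitude" of the camera in the world. Camera axes: x right, y down, z forward; pixel columns grow to the right and rows downward; lengths in m; the calibration is good to about 2 mm. A picture is of the moment at which its call begins. There is no depth.
A pose or a line that the arm cannot do raises manip.Unreachable and nothing moves.
- manip.job_done(): hands the job in; it is judged then, once.
Trained networks look in a picture, given as the dict that the camera call returned (one of the last four; its "shot" number tells which), for a name from the list of things; names that differ only in an ending like _2 or _b are one class to them, and where a whole thing is asked for, a point or a joint stands for the part that bears it (a point fixed in the world has none). Each returns a list of dicts, best first, with "conf" (0 to 1); they miss things now and then, are a little off and sometimes report something else, mostly with a low value. They report only what shows in the picture. A call takes as long as a camera call. They do not tell look-alikes from the thing itself.
- manip.outline_of(picture, label): "region" (420x560 bool, what is visible of it) and "bbox" ([left, top, right, bottom] in pixels, round what is visible of it).
The state is a dict: "clock": time; "joint_pos": joint angles; "joint_velocities": joint speeds; "joint_torque": joint torques, N m; "eef_pos": TCP position; "orientation": TCP orientation; "wrist_force": force on the tool from outside, world axes, zero at the start; "torque": the same for the moment, N m; "finger_gap": opening from 0.0 (shut) to 1.0 (fully open); "grasp_force": force on a finger pad.
Only numpy, scipy, OpenCV 4.12 (cv2) and the standard library are available. Lean on these libraries where they do the work, as an engineer would, in place of code of your own. Each camera call takes 0.05 s, during which the arm holds its last target. There are 200 camera calls.

TASK

Walk the heavy aluminium mould block round on the table, pushing it with the fingertips, until one of its long sides (either will do) lies flat against the upright face of the fence, with no part of that side reaching past an end of the fence. Only push it: do not lift or tip it, and leave the other things on the table where they are.

Things in the scene. Friction and masses are not known exactly. Their poses are not given: they have to be found in the camera images.
- block: The mould half: a plain aluminium block 100 mm wide (its x axis), 150 mm long (its y axis) and 40 mm high, about 1.6 kg, lying flat on the table and sliding with dry friction (it takes roughly 5 to 20 N to push, a little more to start; it stops when the push stops). On its top are two dark U-shaped cavities and four brass bushes; all four sides are flat. Looks the same after half a turn. Origin at the centre of its underside, z up.
- fence: The fence: a fixed aluminium angle 240 mm long (its y axis), bolted to the table beyond the block as seen from the robot. Its upright leg is 45 mm high and its flat face looks towards the robot's side (-x of the fence); its 60 mm foot with two black hand knobs (33 mm high) lies behind the face, on the far side. Origin on the face, midway along it, at table height; its x axis points away from the robot's side, square to the face.
- fence_face (a point): Middle of the fence's upright face, at table height; same axes as the fence (x square to the face and away from the robot's side, y along the face). When the block is home its centre is 50 mm to the -x side of this point's y axis.
- guide_pin: Bystander: a loose steel mould guide pin standing upright on its collar, 16 mm in diameter, 58 mm tall, collar 26 mm wide. Origin at the centre of its underside.
- screw_jar: Bystander: a glass jar with a steel lid, 56 mm in diameter, 65 mm tall. Origin at the centre of its underside.
- hammer: Bystander: a hammer with a wooden handle and a white plastic head, 240 mm long, lying on the table. Origin near the middle of its underside, x along the handle towards the head.
- headband_white: Bystander: a white face-shield headband (a U about 130 mm square, 20 mm high) standing on its edge. Origin inside the U at table height.
- headband_lime: Bystander: a lime-green face-shield headband of the same shape and stance. Origin inside the U at table height.
- glasses: Bystander: black-rimmed spectacles, 130 by 135 mm, 40 mm high, open on the table. Origin amid them at table height.
- screwdriver: Bystander: a screwdriver with a black handle, 180 mm long, lying on the table behind the fence. Origin near the middle of its underside, x along it towards the tip.
Things that resemble listed ones, but are neither listed nor needed, are in the scene too. Leave any turquoise look-alike of the block alone.

How it is judged:
By the outcome, as a careful person would: the job done as asked, in the order asked, and still so for the second after the job is handed in, with the robot touching nothing.
It also fails if it takes over 64 s, if anything falls off the work surface, if the arm or the gripper's body presses on something with over 40 N, if the wrist force passes 120 N, or if a joint passes its speed limit or range.

## Working session

There is one attempt and no reset: what is moved stays moved. The work goes in short steps, each a Python script; the robot and the scene stay as the last script left them, time stands still between calls to the robot, and variables do not carry over. Pictures are saved under pics/ and viewed, at most 10 in all, crops included, and the job is handed in when it is done.

```bash
mkdir -p pics; cat > h.py <<'E'
import numpy as np, cv2
from scipy.spatial.transform import Rotation as R
from station import manip
def att(p):
    a=np.array(p["attitude"],float)
    return a if a.shape==(3,3) else R.from_rotvec(a).as_matrix() if a.size==3 else R.from_quat(a).as_matrix()
def topix(p,X):
    c=(np.atleast_2d(X)-np.array(p["origin"]))@att(p)
    return np.c_[p["fx"]*c[:,0]/c[:,2]+p["cx"],p["fy"]*c[:,1]/c[:,2]+p["cy"]]
def toworld(p,uv,z):
    uv=np.atleast_2d(uv).astype(float)
    d=np.c_[(uv[:,0]-p["cx"])/p["fx"],(uv[:,1]-p["cy"])/p["fy"],np.ones(len(uv))]@att(p).T
    o=np.array(p["origin"]); return o+d*((z-o[2])/d[:,2])[:,None]
E
python3 - <<'E'
from h import *
for n in("top","side"):
    p=manip.snapshot(n); cv2.imwrite(f"pics/{n}0.png",p["img"])
    print(n,p["origin"],p["attitude"],p["fx"])
    for l in("block","fence","guide_pin","screw_jar","hammer","headband_white","headband_lime","glasses"):
        for o in manip.outline_of(p,l)[:3]:
            m=o["region"].astype(np.uint8); r=cv2.minAreaRect(cv2.findNonZero(m))
            print(l,round(o["conf"],2),o["bbox"],m.sum())
o=manip.get_obs();print(o["clock"],o["eef_pos"],o["orientation"])
E
```

```text
top [ 0.39095214 -0.02169272  1.5178025 ] [-2.12911047  2.18117911 -0.10966182] 514.3457124572731
block 0.83 [181.4, 266.3, 244.3, 331.9] 2067
block 0.7 [231.7, 186.6, 275.7, 243.0] 1796
block 0.3 [124.5, 237.6, 174.9, 290.8] 273
fence 0.59 [221.7, 147.2, 307.2, 180.7] 1665
screw_jar 0.65 [322.9, 191.6, 337.0, 209.5] 318
hammer 0.72 [396.3, 245.3, 430.2, 329.5] 923
hammer 0.72 [320.6, 188.8, 340.8, 208.2] 305
headband_white 0.78 [125.6, 247.5, 136.0, 287.9] 86
headband_lime 0.51 [117.2, 168.3, 170.1, 222.0] 293
glasses 0.63 [405.2, 175.5, 451.5, 186.2] 9
side [0.3230536  1.05960933 0.70312044] [-0.26832192  2.63304068 -1.50499291] 444.39386778630524
block 0.58 [233.8, 212.3, 296.2, 250.8] 1691
block 0.27 [184.1, 193.3, 236.4, 249.3] 1185
fence 0.64 [183.9, 193.8, 239.8, 247.8] 1216
guide_pin 0.51 [206.6, 253.4, 213.8, 278.4] 163
screw_jar 0.92 [258.1, 178.6, 278.3, 198.7] 377
screw_jar 0.32 [316.5, 155.7, 388.8, 176.5] 558
hammer 0.84 [316.4, 157.4, 389.6, 176.7] 599
headband_white 0.59 [256.3, 293.8, 325.5, 353.1] 1035
headband_lime 0.79 [161.8, 294.0, 228.5, 346.5] 657
glasses 0.22 [258.0, 175.0, 277.4, 199.4] 389
0.9 [ 0.13608223 -0.58435198  0.24535672] [3.12100319e+00 3.58602473e-01 1.76666498e-07]
```

```bash
python3 - <<'E'
import cv2
a=cv2.imread("pics/top0.png"); cv2.imwrite("pics/topc.png",cv2.resize(a[130:350,110:400],None,fx=2.7,fy=2.7,interpolation=cv2.INTER_CUBIC))
E
```

```text
(no output)
```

View pics/topc.png

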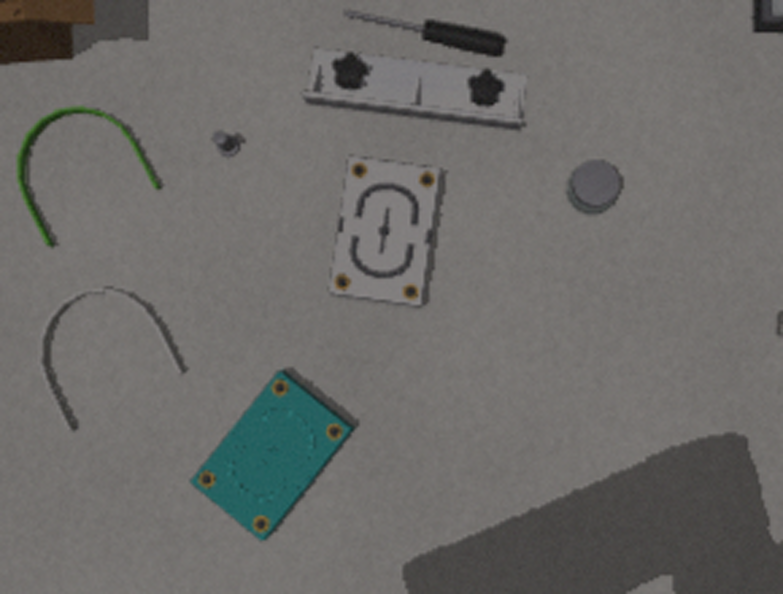

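View pics/side0.png

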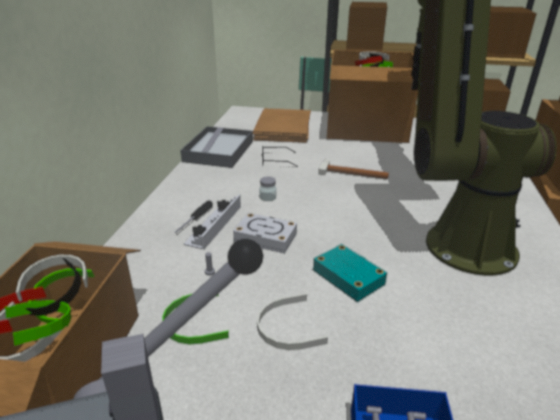

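The block meant is the bare aluminium one, at top px (253,215) and side px (265,231): silver, dark U-cavities, four brass bushes. The turquoise one at (212,298) is the look-alike and stays put. The crop confirms this. The block stands about square to the fence, so it needs roughly a 90° turn. Next I measure poses.

```bash
cat >> h.py <<'E'
from scipy.optimize import minimize
def corners(x,y,t,z=.04):
    c=np.array([[-.05,-.075],[.05,-.075],[.05,.075],[-.05,.075]]);r=np.array([[np.cos(t),-np.sin(t)],[np.sin(t),np.cos(t)]])
    return np.c_[c@r.T+[x,y],np.full(4,z)]
def findblock(p,guess,tag=None,thr=None):
    """fit block's bright top face: maximise bright pixels inside minus in a rim outside"""
    g=cv2.GaussianBlur(cv2.cvtColor(p["img"],cv2.COLOR_BGR2GRAY),(3,3),0).astype(float); S=8
    def ring(v,k):
        q=corners(*v);c=q.mean(0);q[:,:2]=c[:2]+(q[:,:2]-c[:2])*np.array(k); n=np.linspace(.05,.95,40)[:,None]
        P=np.vstack([q[i]+(q[(i+1)%4]-q[i])*n for i in range(4)])
        uv=topix(p,P).astype(np.float32); return cv2.remap(g.astype(np.float32),uv[:,0].copy()[None],uv[:,1].copy()[None],cv2.INTER_LINEAR)[0]
    f=lambda v:-(np.mean(ring(v,.95))-np.mean(ring(v,1.05)))
    best=None
    for dx in(-.01,0,.01):
        for dy in(-.01,0,.01):
            for dt in(-.2,-.1,0,.1,.2):
                v0=np.array(guess)+[dx,dy,dt]
                r=minimize(f,v0,method="Nelder-Mead",options=dict(initial_simplex=[v0,v0+[.006,0,0],v0+[0,.006,0],v0+[0,0,.08]],xatol=1e-4,fatol=1e-2))
                if best is None or r.fun<best.fun:best=r
    return best.x,best.fun
def draw(p,v,name,extra=None,box=None,k=4):
    im=cv2.resize(p["img"],None,fx=k,fy=k,interpolation=cv2.INTER_CUBIC)
    cv2.polylines(im,[((topix(p,corners(*v))+.5)*k).astype(int)],True,(0,0,255),1)
    if extra is not None: cv2.polylines(im,[((topix(p,extra)+.5)*k).astype(int)],False,(255,0,0),1)
    if box: im=im[box[1]*k:box[3]*k,box[0]*k:box[2]*k]
    cv2.imwrite(name,im)
E
python3 - <<'E'
from h import *
p=manip.snapshot("top")
c=np.array([[352,155],[443,168],[424,302],[330,293]])/2.7+[110,130]
w=toworld(p,c,.04);print(w.round(3));m=w.mean(0)
d=w[0]-w[3];t=np.arctan2(-d[0],d[1]);print("guess",m,np.degrees(t))
v,s=findblock(p,[m[0],m[1],t]);print("block",v,np.degrees(v[2]),s)
f=np.array([[305,93],[523,120]])/2.7+[110,130]
print("fence top edge z.045",toworld(p,f,.045)); g=np.array([[304,103],[522,128]])/2.7+[110,130]; F=toworld(p,g,0);print("bottom",F)
print("jar",toworld(p,[[595/2.7+110,187/2.7+130]],.065),"pin",toworld(p,[[228/2.7+110,146/2.7+130]],.0))
draw(p,v,"pics/fit0.png",toworld(p,f,.045),(205,140,345,260),5)
E
```

```text
[[0.634 0.098 0.04 ]
 [0.617 0.    0.04 ]
 [0.473 0.024 0.04 ]
 [0.485 0.124 0.04 ]]
guess [0.5524007  0.06160253 0.04      ] -99.85585139288301
block [ 0.5531499   0.06629182 -1.73469248] -99.39055757711039 -13.165679931640625
fence top edge z.045 [[ 0.70200565  0.14756227  0.045     ]
 [ 0.66624437 -0.08691508  0.045     ]]
bottom [[ 0.70021752  0.15397767  0.        ]
 [ 0.66569321 -0.08753559  0.        ]]
jar [[ 0.58885829 -0.15973819  0.065     ]] pin [[0.65393612 0.23898724 0.        ]]
```

View pics/fit0.png

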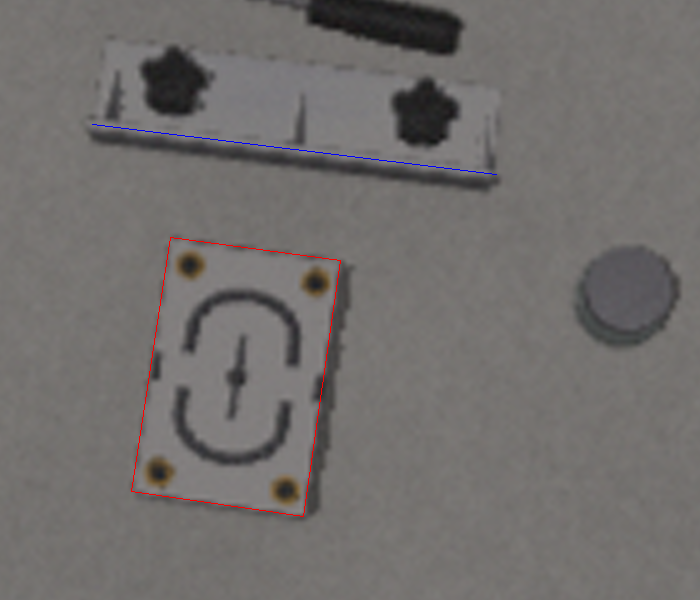

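Fit agrees with the picture: block centre at (0.553, 0.066), yaw −99°. The fence face is centred near (0.683, 0.032), yaw −8.3°. The block needs a +91° turn. I'll push the left side near its robot end in an arc, then look.

```bash
cat >> h.py <<'E'
from time import time
def rz(t): return np.array([[np.cos(t),-np.sin(t)],[np.sin(t),np.cos(t)]])
def ori(psi): return (R.from_euler("z",psi)*R.from_euler("x",np.pi)).as_rotvec()
HW=.011
# block frame: push the -x_b face (toward +x_b) when s=+1, the +x_b face when s=-1, at y_b=a
def tool(v,a,s,gap=0,z=.024):
    b=np.array([-s*(.05+HW+gap),a]); q=rz(v[2])@b+v[:2]
    return np.r_[q,z], ori(v[2]+(0 if s>0 else np.pi))
def about(v,d,ang): # turn pose v about the point y_b=d
    c=v[:2]+rz(v[2])@[0,d]; return np.r_[c+rz(ang)@(v[:2]-c),v[2]+ang]
def st(): o=manip.get_obs(); print("t %.1f"%o["clock"],o["eef_pos"].round(3),"F",np.round(o["wrist_force"],1),"q6 %.2f"%o["joint_pos"][5])
FY=np.radians(-8.3)
E
cat > s1.py <<'E'
from h import *
v=np.array([.5531,.0655,-1.7347])
# -x_b face: x_b axis at -99 deg, so -x_b is the left (+y) face; near end is y_b<0
a=-.06;s=1
manip.command_gripper(0.0)
p,o=tool(v,a,s,.02,.12);manip.goto(p,o)
p,o=tool(v,a,s,.02);manip.line_to(p,o,speed=.12);st()
p,o=tool(v,a,s,-.01);print("contact",manip.line_to(p,o,speed=.03,contact_N=3));st()
w=v
for k in range(5):
    w=about(w,.05,np.radians(4));p,o=tool(w,a,s);manip.line_to(p,o,speed=.05)
st()
P=manip.snapshot("top");np.save("w.npy",w)
n,sc=findblock(P,w);print("pred",w,"got",n,np.degrees(n[2]),sc)
draw(P,n,"pics/a1.png",None,(180,130,340,280),4)
E
python3 s1.py
```

```text
t 5.6 [0.508 0.155 0.025] F [0.4 0.1 1.1] q6 -1.11
contact True
t 6.3 [0.503 0.135 0.024] F [0.7 0.2 0.3] q6 -1.14
t 7.9 [0.483 0.097 0.024] F [-1.6  2.  -0.7] q6 -1.56
pred [ 0.55328457  0.04813616 -1.38563415] got [ 0.57438245  0.0283954  -1.31013182] -75.06502386174024 -7.977577209472656
```

View pics/a1.png

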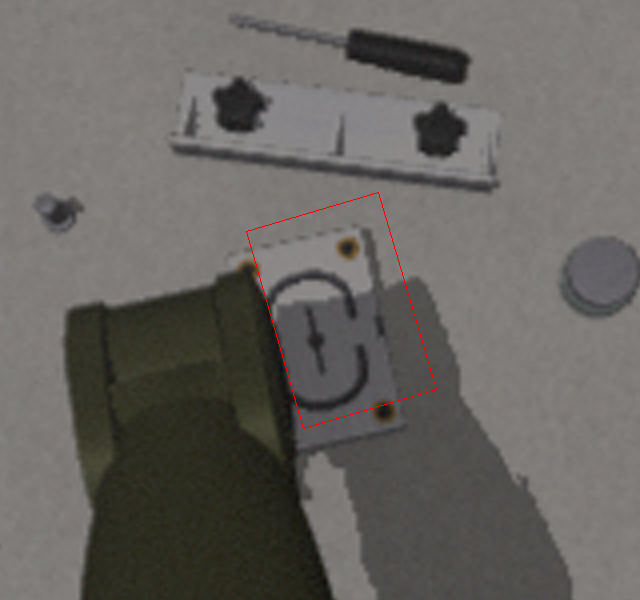

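```bash
python3 - <<'E'
from h import *
P=manip.snapshot("top");w=np.load("w.npy")
print(toworld(P,np.array([[316,342]])/4-.5+[180,130],.04), "corners",toworld(P,np.array([[365,230],[404,428]])/4-.5+[180,130],.04),corners(*w),w)
E
```

```text
[[0.55162197 0.04694457 0.04      ]] corners [[ 0.63263093  0.0097102   0.04      ]
 [ 0.48787478 -0.0151324   0.04      ]] [[ 0.47036129  0.08347354  0.04      ]
 [ 0.48877189 -0.0148171   0.04      ]
 [ 0.63620785  0.01279879  0.04      ]
 [ 0.61779725  0.11108943  0.04      ]] [ 0.55328457  0.04813616 -1.38563415]
```

The arc model matches to about 2 mm. Continuing the arc, then backing off to look.

```bash
cat > s2.py <<'E'
from h import *
w=np.load("w.npy");a=-.06;s=1
while np.degrees(w[2])<-14:
    w=about(w,.05,np.radians(5));p,o=tool(w,a,s);manip.line_to(p,o,speed=.06)
    if np.abs(manip.get_obs()["wrist_force"]).max()>45: print("force");break
st()
p,o=tool(w,a,s,.02);manip.line_to(p,o)
p,o=tool(w,a,s,.10,.12);manip.line_to(p,o,speed=.2);st()
P=manip.snapshot("top");np.save("w.npy",w)
n,sc=findblock(P,w);print("pred",w,"got",n,np.degrees(n[2]),sc)
draw(P,n,"pics/a2.png",None,(180,130,340,280),4)
E
python3 s2.py
```

```text
t 12.7 [ 0.524 -0.041  0.024] F [-2.2 -0.8 -0.4] q6 -3.05
t 13.7 [ 0.427 -0.025  0.12 ] F [-0.1  0.6  0.4] q6 -3.04
pred [ 0.59427135  0.00801157 -0.16390367] got [ 0.57243836  0.00840671 -0.09594057] -5.496989481176446 -17.704559326171875
```

View pics/a2.png

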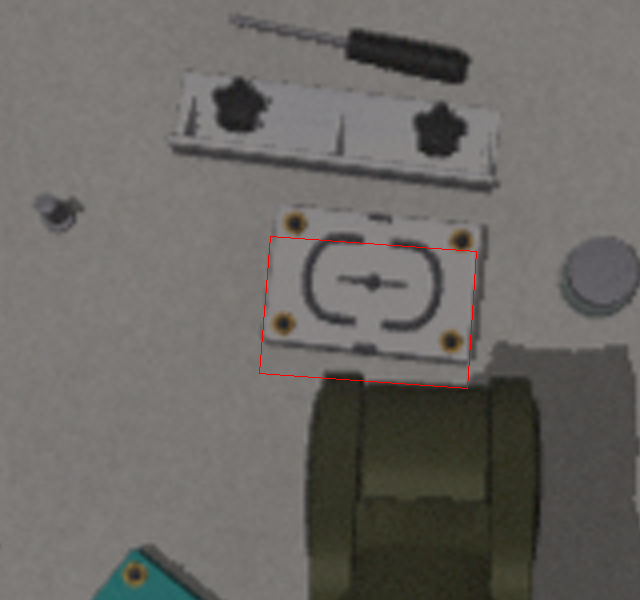

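The block is now roughly parallel to the fence; the bright-edge fit slipped onto the shadow. I'll use the four bushes (crop px 296,223 / 461,240 / 451,341 / 284,323) instead.

```bash
cat > m.py <<'E'
from h import *
P=manip.snapshot("top")
b=toworld(P,np.array([[296,223],[461,240],[451,341],[284,323]])/4-.5+[180,130],.04)
c=b.mean(0);d=(b[0]+b[3]-b[1]-b[2])/2;print("c",c,"yaw",np.degrees(np.arctan2(-d[0],d[1])),"spacing",np.hypot(*d[:2]))
for z,q in((.045,[[174,141],[497,182]]),(0,[[172,153],[496,190]])):
    f=toworld(P,np.array(q)/4-.5+[180,130],z);d=f[0]-f[1];m=f.mean(0);y=np.arctan2(-d[0],d[1])
    print("fence",z,m,np.degrees(y),np.hypot(*d[:2]),"block in fence",rz(y).T@(c-m)[:2])
E
python3 m.py
```

```text
c [0.59462794 0.00480567 0.04      ] yaw -7.522727079469478 spacing 0.12109101065038136
fence 0.045 [0.68284992 0.03023171 0.045     ] -8.84641305438594 0.23728820421554825 block in fence [-0.08326233 -0.03869092]
fence 0 [0.68417842 0.03308622 0.        ] -8.109043640728887 0.24475974297291653 block in fence [-0.08466592 -0.04062956]
```

Centre sits 39 mm towards −y along the fence: too near the end. I'll push the right end face along +y first, then push square into the fence with the fingers spread.

```bash
cat > s3.py <<'E'
from h import *
c=np.array([.5946,.0048]);y=np.radians(-8.0)
yb=rz(y)@[0,1];xb=rz(y)@[1,0]; o=ori(y-np.pi/2)
T=lambda g,z=.024:np.r_[c-yb*(.075+HW+g),z]
manip.goto(T(.018,.13),o);manip.command_gripper(.5);st()
manip.line_to(T(.018),o,speed=.12)
print(manip.line_to(T(-.006),speed=.03,contact_N=3));st()
manip.line_to(T(-.036),speed=.04);st()
manip.line_to(T(-.02));manip.line_to(T(-.02,.13),speed=.2)
o=ori(y+np.pi); manip.goto(np.r_[c+yb*.036-xb*.14,.13],o);st()
P=manip.snapshot("top");cv2.imwrite("pics/a3.png",cv2.resize(P["img"],None,fx=4,fy=4,interpolation=cv2.INTER_CUBIC)[520:1120,720:1360])
E
python3 s3.py
```

```text
t 15.6 [ 0.58  -0.098  0.13 ] F [ 0.   0.4 -0.2] q6 -1.60
True
t 17.3 [ 0.582 -0.079  0.024] F [0.4 1.2 0.2] q6 -1.57
t 18.3 [ 0.587 -0.046  0.023] F [-1.2 -6.  -0.3] q6 -1.51
t 20.8 [0.461 0.06  0.13 ] F [ 0.6  0.3 -0.3] q6 0.27
```

View pics/a3.png

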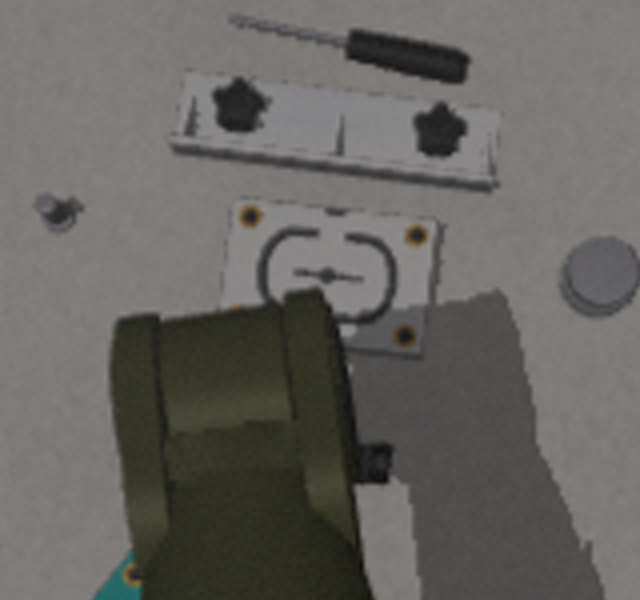

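Block centre at crop (328,276), about 7 mm off mid-fence and nearly parallel. Now the square push with the fingers spread.

```bash
cat > s4.py <<'E'
from h import *
y=np.radians(-8.3);yb=rz(y)@[0,1];xb=rz(y)@[1,0];o=ori(y+np.pi)
c=np.array([.599,.037])
T=lambda g,z=.022:np.r_[c-xb*(.05+HW+g),z]
manip.command_gripper(1.0)
manip.goto(T(.03,.12),o);manip.line_to(T(.03),speed=.12)
print(manip.line_to(T(-.005),speed=.04,contact_N=3));st()
manip.line_to(T(-.022),speed=.04);st()
for g in np.arange(.025,.05,.003):
    r=manip.line_to(T(-g),speed=.02,contact_N=22);F=manip.get_obs()["wrist_force"];print(round(g,3),r,F.round(1))
    if r or abs(F@np.r_[xb,0])>30:break
manip.hold(.5);st()
P=manip.snapshot("side");cv2.imwrite("pics/s4.png",cv2.resize(P["img"],None,fx=5,fy=5,interpolation=cv2.INTER_CUBIC)[900:1300,800:1550])
E
python3 s4.py
```

```text
True
t 23.4 [0.537 0.046 0.022] F [ 0.   0.9 -0.4] q6 0.23
t 24.1 [0.557 0.043 0.021] F [-5.9  1.4 -0.6] q6 0.22
0.025 False [-9.4  1.2  2.9]
0.028 False [-9.7  1.3  2.1]
0.031 False [-9.6  1.5  2.1]
0.034 False [-10.2   1.1   3.5]
0.037 False [-16.5   2.9  10. ]
0.04 False [-24.6   4.5  17.5]
0.043 False [-31.3   5.8  20.2]
t 26.7 [0.568 0.041 0.019] F [-30.6   6.5  20.4] q6 0.21
```

```bash
cat > s5.py <<'E'
from h import *
y=np.radians(-8.3);xb=np.r_[rz(y)@[1,0],0]
e=manip.get_obs()["eef_pos"]
manip.line_to(e-xb*.03+[0,0,.002],speed=.08);manip.line_to(e-xb*.08+[0,0,.12],speed=.15)
q=manip.get_obs()["joint_pos"].copy();q[0]-=.9;manip.move_joints(q);st()
P=manip.snapshot("top");S=manip.snapshot("side")
a=cv2.resize(P["img"],None,fx=5,fy=5,interpolation=cv2.INTER_CUBIC)[700:1200,1050:1600]
b=cv2.resize(S["img"],None,fx=5,fy=5,interpolation=cv2.INTER_CUBIC)[925:1325,850:1450]
cv2.imwrite("pics/a5.png",a);cv2.imwrite("pics/b5.png",b)
E
python3 s5.py
```

```text
t 30.0 [ 0.345 -0.35   0.139] F [0.4 0.2 0.5] q6 0.25
```

View pics/a5.png

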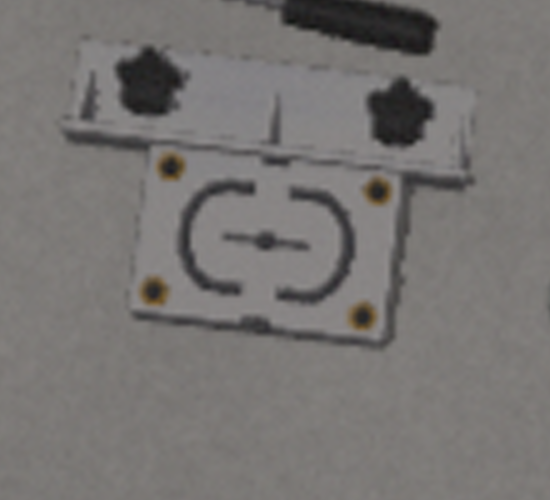

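View pics/b5.png

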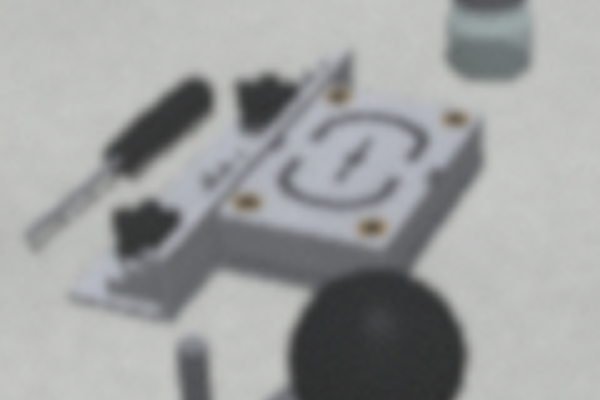

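Against the fence and well inside both ends (fence spans crop x 66–470, block 148–400). The bush rows look about 0.5° off the fence line, so I'll press each end once to be sure it's flat.

```bash
cat > s6.py <<'E'
from h import *
y=np.radians(-8.3);yb=np.r_[rz(y)@[0,1],0];xb=np.r_[rz(y)@[1,0],0];o=ori(y+np.pi)
P=manip.snapshot("top");c=toworld(P,np.array([[266,241]])/5-.5+[210,140],.04)[0];c[2]=0;print("c",c)
manip.command_gripper(0.0)
for i,a in enumerate((.045,-.045)):
    T=lambda g,z=.026:c+yb*a-xb*(.05+HW+g)+[0,0,z]
    if i==0: manip.goto(T(.03,.12),o); manip.line_to(T(.03),speed=.15)
    else: manip.line_to(T(.03),speed=.15)
    t=manip.line_to(T(-.008),speed=.04,contact_N=4);e=manip.get_obs()["eef_pos"];print(t,"touch xf",(e-c)@xb)
    for k in range(1,7):
        manip.line_to(e+xb*.002*k,speed=.02);q=manip.get_obs();F=q["wrist_force"]
        print(((q["eef_pos"]-c)@xb).round(4),F.round(1))
        if -F@xb>32:break
    manip.line_to(T(.03),speed=.1)
manip.line_to(T(.06,.13),speed=.2)
q=manip.get_obs()["joint_pos"].copy();q[0]-=.9;manip.move_joints(q);st()
P=manip.snapshot("top");np.savez("P6.npz",**{k:np.array(P[k]) for k in("img","fx","fy","cx","cy","origin","attitude")})
a=cv2.resize(P["img"],None,fx=5,fy=5,interpolation=cv2.INTER_CUBIC)[700:1200,1050:1600];cv2.imwrite("pics/a6.png",a)
hsv=cv2.cvtColor(P["img"],cv2.COLOR_BGR2HSV);m=((hsv[...,1]>90)&(hsv[...,0]<30)).astype(np.uint8);m[:160]=0;m[215:]=0;m[:,:230]=0;m[:,300:]=0
n,_,s,ce=cv2.connectedComponentsWithStats(cv2.dilate(m,np.ones((3,3))));print(s[1:,4]);b=toworld(P,ce[1:],.04);print(b.round(4))
E
python3 s6.py
```

```text
c [0.63117399 0.03317178 0.        ]
True touch xf -0.06298919439874076
-0.0624 [-5.1  1.4  2.6]
-0.0625 [-9.4  1.7  6.4]
-0.0624 [-15.5   3.   10.8]
-0.0624 [-20.    4.1  14.4]
-0.0624 [-25.5   4.3  17.9]
-0.0624 [-30.7   6.5  19.8]
True touch xf -0.0636501182580773
-0.0631 [-6.2  1.3  2.6]
-0.0631 [-9.3  0.5  7.9]
-0.0631 [-15.    2.5  10.5]
-0.0631 [-19.5   4.2  14.5]
-0.0631 [-26.    3.5  17.5]
-0.0631 [-29.3   4.8  20.4]
t 42.1 [ 0.319 -0.391  0.129] F [1.2 0.2 0. ] q6 0.16
[45 44 50 45]
[[ 0.676   0.0869  0.04  ]
 [ 0.6575 -0.0328  0.04  ]
 [ 0.6039  0.0984  0.04  ]
 [ 0.5849 -0.0218  0.04  ]]
```

View pics/a6.png

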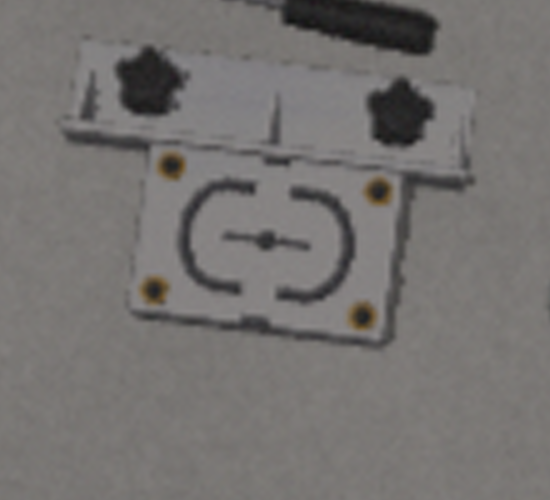

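Both ends are rigid under 30 N. The block's yaw of about −8.9° agrees with the fence's measured −8.1° to −8.8°, so I'm handing in.

```bash
python3 -c "
from station import manip
print(manip.job_done())"
```

```text
the job is handed in; nothing more can be done
None
```

The aluminium block has a long side flat against the fence face, roughly 40 mm inside each end, and I handed the job in at about 42 s without lifting it or, as far as the pictures show, moving anything else.

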